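# Pin the pressed eye bar into the fork in the vice

## Task

Lift the flat eye bar out of the press die, slide it eye first all the way home into the fork held in the bench vice so that the holes line up, and push the pin that fits, the middle-sized one of the three in the rack, down through fork and bar until its head sits flush on the fork. The bar has to be taken by its eye in the die but by its shank to go into the fork, so lay it down in between, for instance on the fork's ledge. Leave the other two pins in the rack and do not disturb the other things on the bench.

Things in the scene. Friction and masses are not known exactly. Their poses are not given: they have to be found in the camera images.
- bar: Eye bar: flat bright steel, 10 mm thick; square eye 40 x 40 mm with a 13 mm hole in its middle, then a 32 mm wide shank reaching 115 mm from the hole axis. Origin: hole axis, underside. z up, shank along -x, flat eye end at x = +20 mm. About 0.3 kg, centre of mass 45 mm behind the hole. Starts in the die.
- die: Open press die: dark steel block 176 x 104 mm, 25 mm high, fixed. Origin: centre of its underside, on the bench. The bar lies in its cavity along the die's x, hole at x = +45 mm, 14 to 24 mm above the bench, so 1 mm below the die's top, with about 1.5 mm play.
- die_gap (a point): Middle of the die's finger gap, on the die's centre line, 4 mm above the bench (the gap's floor). Beside the eye only, from 23 mm before to 23 mm past here in x, the die is cut away on both sides (+y, -y) out to its edge. Elsewhere solid walls stand round the bar, so it can only be lifted by its eye.
- vice: Blue bench vice, fixed, jaws 105 mm high, holding the fork. Origin: on the bench below the fork's nominal bore. It fills about x = -25 to +85 mm, y = -125 to +105 mm.
- fork_nominal (a point): Nominal bore axis of the fork, at its sliding face (150 mm above the bench). x from the open mouth into the fork, z up. Two level steel plates, 60 mm wide, 10 mm thick, 13 mm apart, with a vertical 13 mm bore; top of the upper plate at z = 23 mm, underside of the lower at -10 mm. The true bore lies on y = 0 but up to 6 mm nearer or farther in x, each time anew: feel for it.
- fork_web (a point): Nominal face of the solid web that closes the fork's gap, 20 mm behind the bore (shifted with it by up to 6 mm in x). A bar pushed in until its eye end meets the web has its hole on the true bore axis. A spring ball in the lower plate catches the pin: it stays stuck some 20 mm short of home unless pushed, with about 3 to 10 N.
- fork_mouth (a point): Nominal mouth of the fork, 22 mm in front of the bore, at the sliding face. From here the lower plate goes on as a level ledge, 24 mm wide, to 108 mm farther along -x, where the bar can be laid and slid. The upper plate is wider than the bar, so fingers that hold the eye cannot go into the mouth.
- rack: Grey sheet-steel pin rack, 60 mm in x, 180 mm in y, top 81 mm above the bench, fixed. Origin: centre of its underside on the bench. Three pins hang by their heads in a row along y, 55 mm apart, in any order.
- pin: The pin that fits, the middle-sized of three: steel, cylindrical head 26 mm across, 20 mm high; shank 12 mm across, 56 mm long below the head, the last 12 mm tapering to a 5 mm tip. Origin: on its axis at the underside of the head; z up. About 0.11 kg. Starts hanging upright in the rack.
- pin_small: The thinnest pin, too thin for the holes: head 21 mm across, shank 9 mm. To be left in the rack. Origin as for the pin.
- pin_large: The thickest pin, too thick for the holes: head 34 mm across, shank 15 mm. To be left in the rack. Origin as for the pin.
- hammer: Bystander: hammer with a wooden handle; not needed.
- wrench: Bystander: open-ended wrench; not needed.
- screwdriver: Bystander: screwdriver; not needed.
- coupling: Bystander: dark steel pipe coupling, 60 mm across, 45 mm high, standing on end; not needed.
- pipe: Bystander: dark steel pipe offcut, 48 mm across, 120 mm high, standing on end; not needed.
- oil: Bystander: grey spray can, 60 mm across, 150 mm high; not needed.
- flange: Bystander: flat steel flange ring, 90 mm across, 12 mm thick; not needed.
There are look-alikes about, which are no part of the job. Leave any green, orange or red look-alike of the pin alone.

How it is judged:
On the way, in this order (a step that is already met when the one before it is completed fails the run):
1. the eye bar is lifted clear of the die (z of bar in the frame of die above 0.035 m), for 0.2 s.
2. the bar's eye lies home in the fork (x of bar in the frame of fork_nominal between -0.011 and 0.011 m and y of bar in the frame of fork_nominal between -0.006 and 0.006 m and z of bar in the frame of fork_nominal between -0.004 and 0.005 m), for 0.2 s.
At the end, for the whole second after the job is handed in: Bar in the fork on its sliding face, hole within 11 mm along and 6 mm across of the nominal bore; pin upright (0.12 rad) through both, its axis within 4 mm of the bar's hole and 4 mm across of the bore, head within 3.5 mm of the fork's top; both let go and at rest (all of step 2 and x of pin in the frame of fork_nominal between -0.011 and 0.011 m and y of pin in the frame of fork_nominal between -0.004 and 0.004 m and z of pin in the frame of fork_nominal between 0.019 and 0.0265 m and horizontal distance between pin and bar below 0.004 m and angle between pin's own z axis and vertical below 0.12 rad and linear speed of each of bar, pin below 0.02 m/s and contact force between the fingers and pin below 0.2 N and contact force between the fingers and bar below 0.2 N); the robot touches nothing.
It fails at once if another pin is taken from the rack or knocked out of place (distance of any of pin_small, pin_large from where it was at the start of the episode above 0.02 m).
It fails at once if a bystander is pushed more than 40 mm (distance of any of hammer, wrench, screwdriver, coupling, pipe, oil, flange from where it was at the start of the episode above 0.04 m).
It fails at once if a standing bystander is knocked over (angle between any of coupling, pipe, oil's own z axis and vertical above 0.6 rad).
It also fails if it takes over 69 s, if anything falls off the work surface, if the arm or the gripper's body presses on something with over 40 N, if the wrist force passes 120 N, or if a joint passes its speed limit or range.

## Robot

A 7-joint arm with a two-finger parallel gripper is mounted at the origin on the work surface. World frame = base frame: x ahead of the robot, y to its left, z up, the work surface at z = 0. Lengths are in m, angles in rad, forces in N, time in s.
With the tool pointing down it reaches from about 0.35 to 0.9 m from the base axis. Payload 8.1 kg.
Tool frame: the origin (TCP) lies at the very end of the fingers, on their centre line; the grasp point (between the pads) lies 19 mm behind it; z points along the fingers, y is the line along which they close (so a half turn about z gives the same grasp; the last joint's range is limited). The gripper opens to 92 mm and grips with 3 to 60 N. Pads are 19 mm wide; open, the fingers measure 130 mm over their backs; the gripper's body (75 mm by 190 mm) begins 47 mm behind the grasp point.
Start: joints at [-1.239, 0.434, 0.025, 1.573, -0.012, 1.134, -0.075], TCP at [0.263, 0.567, 0.227] pointing down, gripper open.
Joint ranges: [-2.62, 2.62], [-0.44, 2.09], [-1.27, 1.32], [0.08, 2.57], [-1.32, 4.46], [0.12, 2], [-2.74, 2.74]. Speed limits (rad/s): [2.22, 2.22, 3.01, 3.01, 3.14, 3.14, 3.14].

## Interface

Orientations are given as a rotation vector (axis times angle).
In Python, from cell import arm gives the robot as it stands.
- The arm moves only by the tool jog_arm, never from a script. Its argument "rows" is a list of rows, each a list of 3 entries, a list of its own where there are three numbers: the shift along the world's x, y, z in cm, then the turn, a rotation vector about the world's x, y, z in degrees, then the opening, from 0 (shut) to 1 (fully open). A call has 1 to 8 rows; each row is the pose to reach, as a shift and turn from the pose commanded when the call began; what a row does not reach only later rows make up. A row lasts 1/8 s, in which the tool goes at most 62.5 mm and 10.7 degrees, less where a joint would pass 70% of its speed; a pose out of reach is approached as far as the arm can. A call with a gripper value outside its range is refused whole. The fingers move at their own pace and stop on an object; "newtons" is the grip in N (left out, the last holds). Time passes only in rows, so rows that repeat a pose let the fingers close. It gives the time, the measured TCP pose, the force, the opening and the grip force at its end, in the units of the state.
- arm.observe(): the state, without advancing time (a new reading comes with each control period).
- arm.get_image(name): name is "side" or "top" or "wrist"; returns a dict with "img" (384x512x3 uint8, red, green, blue), "depth" (384x512 float32, m along the optical axis (not along the pixel's ray), 0 where there is no reading), "fx", "fy", "cx", "cy" (pixels), "rvec" (rotation vector, rad) and "tvec" (3), from world to camera coordinates, as OpenCV has them; the wrist camera has in their place "mount" (4x4, takes a point from camera to tool coordinates, whose origin is the TCP and whose axes are the flange's). Camera axes: x right, y down, z forward; pixel columns grow to the right and rows downward; lengths in m; the calibration is good to about 2 mm. The wrist camera is an equidistant fisheye: a pixel r from the principal point sees the ray r / f radians off the axis. A picture is of the moment at which its call begins: read the wrist's pose just before it.
- arm.sign_off(): hands the job in; it is judged then, once.
The state is a dict: "clock": time; "joints": joint angles; "dq": joint speeds; "joint_efforts": joint torques, N m; "position": TCP position; "ee_rot": TCP orientation; "force": force on the tool from outside, world axes, zero at the start; "ft_torque": the same for the moment, N m; "width": opening from 0.0 (shut) to 1.0 (fully open); "gripper_force": force on a finger pad.
Only numpy, scipy, OpenCV 4.12 (cv2) and the standard library are available. Lean on these libraries where they do the work, as an engineer would, in place of code of your own. Each camera call takes 0.05 s, during which the arm holds its last target. There are 200 camera calls.

## Working session

There is one attempt and no reset: what is moved stays moved. The work goes in short steps, Python scripts to look and compute and a tool call to move; the robot and the scene stay as the last step left them, time stands still between calls to the robot, and variables do not carry over. Pictures are saved under pics/ and viewed, at most 10 in all, crops included, and the job is handed in when it is done.

Besides the shell and the picture viewer there is one more tool, called as a command line: name --argument value ..., lists and objects as JSON in quotes. jog_arm: Moves the arm, as the interface text tells. Its arguments: {"type":"object","properties":{"rows":{"type":"array","items":{"type":"array"}},"newtons":{"type":"number"}},"required":["rows"]}

```bash
ls; mkdir -p pics
cat > h.py <<'E'
import numpy as np, cv2
from cell import arm
from scipy.spatial.transform import Rotation as R
def cam(n):
    s=arm.observe(); d=arm.get_image(n); d['s']=s; return d
def save(d,n): cv2.imwrite('pics/'+n,d['img'][:,:,::-1])
def ray(d,u,v):
    "origin, unit dir in world"
    x,y=(u-d['cx'])/d['fx'],(v-d['cy'])/d['fy']
    if 'mount' in d:
        r=np.hypot(x,y); k=np.sin(r)/r if r>1e-9 else 1
        c=np.array([x*k,y*k,np.cos(r)]); M=np.array(d['mount'])
        Rt=R.from_rotvec(d['s']['ee_rot']).as_matrix()
        return Rt@M[:3,3]+np.array(d['s']['position']), Rt@M[:3,:3]@c
    Rm=R.from_rotvec(np.ravel(d['rvec'])).as_matrix(); t=np.ravel(d['tvec'])
    c=np.array([x,y,1.]); return -Rm.T@t, Rm.T@c/np.linalg.norm(c)
def plane(d,u,v,z):
    o,r=ray(d,u,v); return o+r*(z-o[2])/r[2]
def cross(a,b):
    "closest point of two rays"
    (o1,d1),(o2,d2)=a,b
    A=np.stack([d1,-d2],1); k=np.linalg.lstsq(A,o2-o1,rcond=None)[0]
    p,q=o1+k[0]*d1,o2+k[1]*d2; return (p+q)/2,np.linalg.norm(p-q)
def dpt(d,u,v):
    "point from depth"
    z=d['depth'][int(v),int(u)]; Rm=R.from_rotvec(np.ravel(d['rvec'])).as_matrix()
    return Rm.T@(np.array([(u-d['cx'])/d['fx']*z,(v-d['cy'])/d['fy']*z,z])-np.ravel(d['tvec']))
E
python3 - <<'E'
from h import *
a=cam('top');b=cam('side');c=cam('wrist')
for d,n in((a,'top0.png'),(b,'side0.png'),(c,'w0.png')): save(d,n)
np.save('top0.npy',a,allow_pickle=True);np.save('side0.npy',b,allow_pickle=True)
print(ray(a,256,192),ray(b,256,192),c['mount'],c['fx'],a['fx'],a['s'])
E
```

```text
pics
(array([0.43532209, 0.05017529, 1.05853736]), array([ 0.14600489,  0.00789312, -0.98925238])) (array([-0.01015724, -0.49197584,  1.00529565]), array([ 0.47491395,  0.44416182, -0.75972167])) [[ 4.68932712e-04 -9.68652658e-01 -2.48418615e-01  6.55593841e-02]
 [ 9.99999772e-01  5.74870360e-04 -3.53907042e-04  5.94335359e-04]
 [ 4.85621496e-04 -2.48418392e-01  9.68652707e-01 -1.57396463e-01]
 [ 0.00000000e+00  0.00000000e+00  0.00000000e+00  1.00000000e+00]] 297.3186396354542 369.15013465501517 {'clock': 0.0, 'joints': array([-1.2385878 ,  0.43521579,  0.02499702,  1.57411511, -0.01160847,
        1.13398852, -0.07511448]), 'dq': array([ 6.97444514e-05, -1.04262958e-03,  6.06131168e-04,  1.35183947e-03,
       -6.36639240e-04, -1.31288310e-03,  2.45515402e-05]), 'joint_efforts': array([ 3.01713726e-05, -6.67847013e+01,  9.84614566e-01, -3.14449596e+01,
       -6.06654561e-02,  4.26384062e-02,  1.62957213e-04]), 'position': array([0.26311745, 0.56634495, 0.22594275]), 'ee_rot': array([-6.77753836e-01, -3.06741070e+00,  2.46471217e-03]), 'force': array([-0.61243028, -0.67353826, -0.11988634]), 'ft_torque': array([3.01969750e-05, 6.12454503e-02, 1.80068796e-02]), 'gripper_force': 0.0, 'width': 1.0026178435027033}
```

View pics/top0.png

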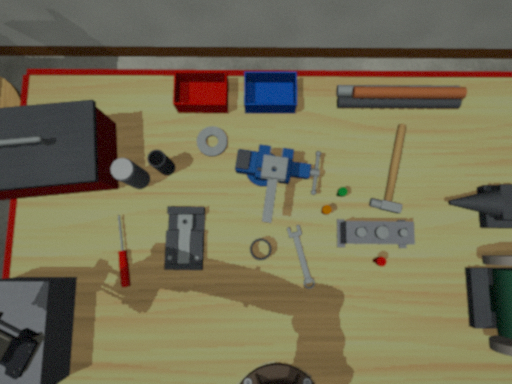

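View pics/side0.png

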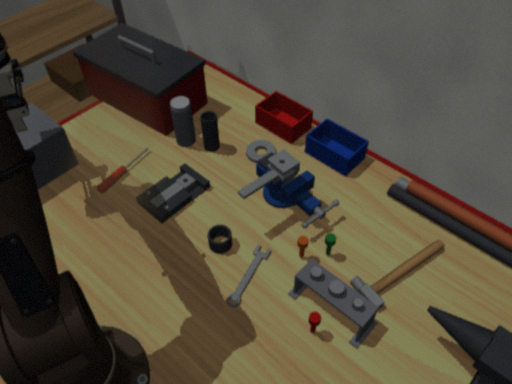

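The top view shows the die at (185,237) with the bar's eye on its upper end, the fork and its ledge at (272,165)-(269,220), and the rack at (376,232). The three rack pins are at (359,230), (377,231) and (398,233). The green, orange and red look-alikes lie outside the rack. I'll enlarge these three.

Run:
```python
from h import *
a=np.load('top0.npy',allow_pickle=True).item();b=np.load('side0.npy',allow_pickle=True).item()
def crop(d,x,y,w,h,s): return cv2.convertScaleAbs(cv2.resize(d['img'][y:y+h,x:x+w,::-1],(w*s,h*s),interpolation=cv2.INTER_CUBIC),alpha=1.6)
A=[crop(a,160,200,50,75,5),crop(a,230,140,100,75,4)]
B=[crop(a,330,210,90,45,5),crop(b,285,250,110,75,3)]
c=np.zeros((600,800,3),np.uint8)
def put(i,y,x): c[y:y+i.shape[0],x:x+i.shape[1]]=i
put(A[0],0,0);put(A[1],0,255);put(B[0],375,0);put(B[1],375,455)
cv2.imwrite('pics/crop0.png',c)
for n,u,v in(('plate',274,163),('ledge',269,205),('p1',359,230),('p2',377,231),('p3',398,233),('rack',368,240),('dietop',172,250),('bar',185,245),('oil',120,167),('tab',230,350)): print(n,dpt(a,u,v).round(4))
```

```text
plate [0.6388 0.0135 0.1707]
ledge [0.5367 0.0251 0.1537]
p1 [ 0.4788 -0.209   0.1025]
p2 [ 0.4766 -0.256   0.1007]
p3 [ 0.4721 -0.3135  0.092 ]
rack [ 0.4537 -0.238   0.0797]
dietop [0.4245 0.2895 0.024 ]
bar [0.4384 0.2544 0.0223]
oil [0.631  0.3993 0.1485]
tab [ 1.558e-01  1.264e-01 -1.000e-04]
```

View pics/crop0.png

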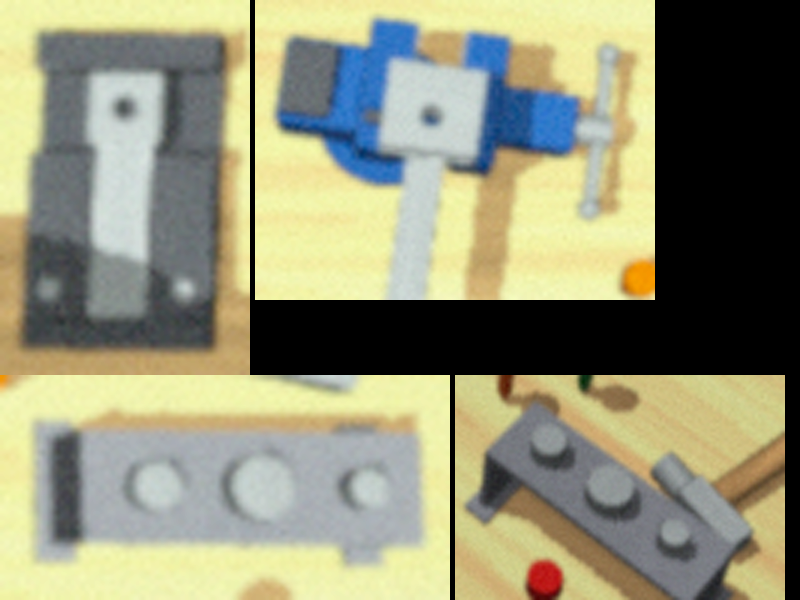

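Of the three rack pins, (361,232) has a head about 11.6 px wide, (382,232) 14.4 px and (403,233) 10 px. So the left one, nearest the rack's dark end, is the middle-sized pin I want. In the crop the fork bore is at about (273.7,168.7) and the bar hole at (185,221.6).

```bash
cat > m.py <<'E'
from h import *
a=np.load('top0.npy',allow_pickle=True).item();b=np.load('side0.npy',allow_pickle=True).item()
def blob(d,roi,lo,hi=255,inv=False):
    x,y,w,h=roi; g=cv2.cvtColor(d['img'],cv2.COLOR_RGB2GRAY).astype(float)[y:y+h,x:x+w]
    m=((g>=lo)&(g<=hi)).astype(np.uint8)
    n,l,s,c=cv2.connectedComponentsWithStats(m); i=1+np.argmax(s[1:,4])
    return c[i]+[x,y],s[i,4],(l==i),g
def dark(d,u,v,r=4):
    g=cv2.cvtColor(d['img'],cv2.COLOR_RGB2GRAY).astype(float)[v-r:v+r+1,u-r:u+r+1]
    w=np.clip(np.median(g)-g-10,0,None); Y,X=np.mgrid[-r:r+1,-r:r+1]; return u+(w*X).sum()/w.sum(),v+(w*Y).sum()/w.sum()
def line(d,rows,u0,u1,z,lo):
    "mid of bright span in each row -> world points"
    g=cv2.cvtColor(d['img'],cv2.COLOR_RGB2GRAY).astype(float); P=[]
    for v in rows:
        r=cv2.GaussianBlur(g[v:v+1],(3,1),0)[0,u0:u1]; dg=np.diff(r); P.append(plane(d,u0+.5+(np.argmax(dg)+np.argmin(dg))/2,v,z)[:2])
    P=np.array(P); vx,vy,x0,y0=cv2.fitLine(P.astype(np.float32),cv2.DIST_HUBER,0,.001,.001).ravel()
    if vx<0: vx,vy=-vx,-vy
    return (x0,y0),np.degrees(np.arctan2(vy,vx))
if __name__=='__main__':
    h=dark(a,185,222); print('hole',h,plane(a,*h,.024))
    print('bar line',line(a,range(226,244),172,198,.024,0))
    f=dark(a,274,169); print('bore',f,plane(a,*f,.173))
    print('ledge',line(a,range(183,215),255,285,.150,0))
    x,y,w,hh=235,140,70,60
    g=a['img'][y:y+hh,x:x+w].astype(int); m=((g.min(2)>120)&(np.ptp(g,axis=2)<30)).astype(np.uint8)
    c=max(cv2.findContours(m,0,2)[0],key=cv2.contourArea); print('fork',cv2.minAreaRect(c))
    for u,v in((361,232),(382,232),(403,233)):
        c,A,m,g=blob(a,(u-9,v-9,19,19),130); print('pin',c,A,plane(a,*c,.101))
    for u,v in((316,272),(340,287),(363,303)):
        print(dpt(b,u,v), plane(b,u,v,.101))
    print(dpt(a,361,232),dpt(a,382,232),dpt(a,403,233))
E
python3 m.py; cat > /dev/null
```

```text
hole (np.float64(184.40769230769232), np.float64(221.16307692307691)) [0.50435    0.25805036 0.024     ]
bar line ((np.float32(0.46785092), np.float32(0.25761548)), np.float32(-2.516108))
bore (np.float64(273.54401154401154), np.float64(168.75180375180375)) [0.62381082 0.01470302 0.173     ]
ledge ((np.float32(0.5425281), np.float32(0.0014750523)), np.float32(-6.014472))
fork ((38.95384979248047, 26.369232177734375), (22.326250076293945, 19.845558166503906), 7.125016689300537)
pin [359.  230.5] 2 [ 0.47759964 -0.20931339  0.101     ]
pin [382. 235.] 1 [ 0.46634714 -0.26843821  0.101     ]Traceback (most recent call last):
  File "m.py", line 28, in <module>
    c,A,m,g=blob(a,(u-9,v-9,19,19),130); print('pin',c,A,plane(a,*c,.101))
            ~~~~^^^^^^^^^^^^^^^^^^^^^^^
  File "m.py", line 6, in blob
    n,l,s,c=cv2.connectedComponentsWithStats(m); i=1+np.argmax(s[1:,4])
                                                     ~~~~~~~~~^^^^^^^^^
    return _wrapfunc(a, 'argmax', axis=axis, out=out, **kwds)
    return bound(*args, **kwds)
ValueError: attempt to get argmax of an empty sequence
```

```bash
cat > m2.py <<'E'
from m import *
def cloud(d,roi):
    x,y,w,h=roi; V,U=np.mgrid[y:y+h,x:x+w]; z=d['depth'][y:y+h,x:x+w]
    Rm=R.from_rotvec(np.ravel(d['rvec'])).as_matrix()
    P=np.stack([(U-d['cx'])/d['fx']*z,(V-d['cy'])/d['fy']*z,z],-1)-np.ravel(d['tvec']); return P@Rm,U,V
def rect(P,z0,z1):
    Q=P[(P[...,2]>z0)&(P[...,2]<z1)]; 
    return cv2.minAreaRect((Q[:,:2]*1000).astype(np.float32)),len(Q),np.median(Q[:,2])
if __name__=='__main__':
    P,U,V=cloud(a,(235,140,75,90)); 
    print('plate',rect(P,.166,.2)); 
    L=(P[...,2]>.14)&(P[...,2]<.162)&(V>182)&(U<285)
    xs=[]; 
    for v in np.unique(V[L]):
        u=U[L&(V==v)]; xs.append(plane(a,u.mean(),v,.150)[:2])
    xs=np.array(xs); k=np.polyfit(xs[:,0],xs[:,1],1); print('ledge',np.degrees(np.arctan(k[0])),'y at bore',np.polyval(k,.6238),np.median(P[...,2][L]),xs[[0,-1]])
    P,U,V=cloud(a,(330,210,90,50)); m=P[...,2]>.089
    n,l,s,c=cv2.connectedComponentsWithStats(m.astype(np.uint8))
    for i in range(1,n):
        if s[i,4]>20:
            uv=c[i]+[330,210]; print('pin',uv,s[i,4],plane(a,*uv,.101),np.median(P[...,2][l==i]))
    print('rack',rect(P,.074,.2))
    P,U,V=cloud(b,(270,240,140,110)); m=P[...,2]>.091
    n,l,s,c=cv2.connectedComponentsWithStats(m.astype(np.uint8))
    for i in range(1,n):
        if s[i,4]>15: 
            uv=c[i]+[270,240]; print('side',uv,s[i,4],plane(b,*uv,.101),np.median(P[...,2][l==i]))
    P,U,V=cloud(a,(155,195,60,85)); print('die',rect(P,.015,.04))
    s=a['s']; T=R.from_rotvec(s['ee_rot']).as_matrix(); print('tool y angle',np.degrees(np.arctan2(T[1,1],T[0,1])),'x',np.degrees(np.arctan2(T[1,0],T[0,0])))
E
python3 m2.py
```

```text
plate (((629.1724243164062, 14.372735977172852), (59.977783203125, 54.682979583740234), 82.16780090332031), 518, np.float64(0.1720997155085765))
ledge -7.680327209745331 y at bore 0.015487533518690338 0.14925792014023442 [[0.59236841 0.01888075]
 [0.49502547 0.02862155]]
pin [360.10465116 231.93023256] 86 [ 0.47393317 -0.21205049  0.101     ] 0.10031955523329555
pin [381.37414966 232.2244898 ] 147 [ 0.4734732  -0.26712087  0.101     ] 0.10019456878415253
pin [402.17460317 232.44444444] 63 [ 0.47319769 -0.32101199  0.101     ] 0.09989131058475371
rack (((462.3775329589844, -245.5786590576172), (229.02816772460938, 109.6562728881836), 81.95634460449219), 1587, np.float64(0.08100570299633901))
side [315.81818182 271.95041322] 121 [ 0.47236989 -0.21540863  0.101     ] 0.10090341263728062
side [336.10344828 286.99014778] 203 [ 0.47196194 -0.27010414  0.101     ] 0.10100744675876175
side [357.41111111 302.74444444] 90 [ 0.47163618 -0.32478032  0.101     ] 0.10133850117823155
die (((457.5688171386719, 259.45867919921875), (105.15515899658203, 174.56259155273438), 89.66807556152344), 1986, np.float64(0.023653264965841463))
tool y angle 65.08100448389453 x 155.08101764783504
```

jog_arm --rows '[[[4, -5, -1], [0, 0, 6], 1], [[8, -10, -3], [0, 0, 12], 1], [[12, -15, -5], [0, 0, 18], 1], [[16, -20, -7], [0, 0, 24], 1], [[20, -26, -9], [0, 0, 24], 1], [[24, -31, -10], [0, 0, 24], 1], [[24, -31, -10], [0, 0, 24], 1]]'

```text
clock: 1.02
position: [0.505, 0.2526, 0.1258]
ee_rot: [-0.032, -3.141, 0.003]
force: [-0.7, 0.6, 0.8]
width: 1.002
gripper_force: 0.0
```

Run:
```python
from h import *
c=cam('wrist'); np.save('w1.npy',c,allow_pickle=True); save(c,'w1.png'); print(c['s']['position'],c['s']['ee_rot'],c['s']['clock'],c['s']['joints'])
```

```text
[0.50501343 0.25258803 0.12584578] [-0.03219081 -3.141058    0.00321678] 1.025 [-0.57037547  0.44265495  0.01497306  1.84138867 -0.00644954  0.85901337
  0.99767563]
```

View pics/w1.png

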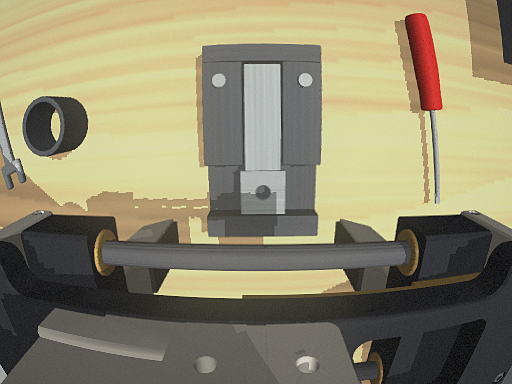

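The wrist view shows the die straight below: bar hole at (263,191), and the shank's far end around (245..281,64).

Run:
```python
from h import *
c=np.load('w1.npy',allow_pickle=True).item()
g=cv2.GaussianBlur(cv2.cvtColor(c['img'],cv2.COLOR_RGB2GRAY).astype(float),(3,3),0)
w=g[181:202,253:274]; k=np.clip(np.median(w)-w-15,0,None); Y,X=np.mgrid[181:202,253:274]; h=((k*X).sum()/k.sum(),(k*Y).sum()/k.sum())
H=plane(c,*h,.024); print(h,H)
P=[]
for v in range(80,160,4):
    r=np.diff(g[v,235:292]); l=235.5+np.argmax(r[:28]); q=235.5+28+np.argmin(r[28:]); P.append(((plane(c,l,v,.024)+plane(c,q,v,.024))/2)[:2])
P=np.array(P); k=np.polyfit(P[:,0],P[:,1],1); print('bar deg',np.degrees(np.arctan(k[0])),'y at hole',np.polyval(k,H[0]))
a=np.load('top0.npy',allow_pickle=True).item(); print(cross(ray(a,184.4,221.2),ray(c,*h)))
T=R.from_rotvec(c['s']['ee_rot']).as_matrix(); print('tool y',np.degrees(np.arctan2(T[1,1],T[0,1])),T[:,2])
for u in (205,323): print(plane(c,u,90,.025))
```

```text
(np.float64(263.2707339575604), np.float64(193.26841764324834)) [0.50591026 0.25899178 0.024     ]
bar deg -0.5231014149806504 y at hole 0.2586226621051197
(array([0.50473437, 0.25832253, 0.02603907]), np.float64(0.001789363585067363))
tool y 88.82568162913655 [-3.89023010e-04 -2.04422488e-03 -9.99997835e-01]
[0.41261536 0.21025109 0.025     ]
[0.41403987 0.3125314  0.025     ]
```

jog_arm --rows '[[[0, 0.6, -4], [0, 0, 0.7], 1], [[0, 0.6, -8], [0, 0, 0.7], 1], [[0, 0.6, -11], [0, 0, 0.7], 1], [[0, 0.6, -11.8], [0, 0, 0.7], 1], [[0, 0.6, -11.8], [0, 0, 0.7], 0.2], [[0, 0.6, -11.8], [0, 0, 0.7], 0.2], [[0, 0.6, -11.8], [0, 0, 0.7], 0.2], [[0, 0.6, -11.8], [0, 0, 0.7], 0.2]]' --newtons 40

```text
clock: 2.08
position: [0.5037, 0.2631, 0.0094]
ee_rot: [0.006, 3.141, 0.001]
force: [-0.2, -0.1, 0.8]
width: 0.617
gripper_force: 0.0
```

jog_arm --rows '[[[0, -0.4, 0], [0, 0, 0], 0.2], [[0, -0.4, 0], [0, 0, 0], 0.2], [[0, -0.4, 0], [0, 0, 0], 0.2], [[0, -0.4, 0], [0, 0, 0], 0.2]]'

```text
clock: 2.58
position: [0.5033, 0.2582, 0.0088]
ee_rot: [-0.007, -3.141, 0.001]
force: [-0.2, -4.5, 5.0]
width: 0.429
gripper_force: 40.0
```

jog_arm --rows '[[[0, 0, 1], [0, 0, 0], 0.2], [[0, 0, 4], [0, 0, 0], 0.2], [[0, 0, 8], [0, 0, 0], 0.2], [[0, 0, 12], [0, 0, 0], 0.2], [[0, 0, 16], [0, 0, 0], 0.2], [[0, 0, 18], [0, 0, 0], 0.2], [[0, -3, 18], [0, 0, -2], 0.2], [[0, -6, 18], [0, 0, -4], 0.2]]'

```text
clock: 3.58
position: [0.5027, 0.197, 0.1884]
ee_rot: [-0.118, -3.139, 0.001]
force: [-0.2, -1.5, -4.2]
width: 0.43
gripper_force: 40.0
```

jog_arm --rows '[[[1, -4, 0], [0, 0, -1], 0.2], [[3, -8, 0], [0, 0, -2], 0.2], [[5, -12, 0], [0, 0, -3.3], 0.2], [[5, -15, 0], [0, 0, -3.3], 0.2], [[5, -17.6, 0], [0, 0, -3.3], 0.2], [[5, -17.6, 0], [0, 0, -3.3], 0.2], [[5, -17.6, 0], [0, 0, -3.3], 0.2]]'

```text
clock: 4.45
position: [0.5526, 0.0224, 0.1882]
ee_rot: [-0.208, -3.133, -0.0]
force: [-0.5, -0.1, -3.1]
width: 0.43
gripper_force: 40.0
```

Run:
```python
from h import *
c=cam('wrist'); np.save('w2.npy',c,allow_pickle=True); save(c,'w2.png'); print(c['s']['position'],c['s']['ee_rot'],c['s']['clock'],c['s']['width'])
t=cam('top'); np.save('top2.npy',t,allow_pickle=True); cv2.imwrite('pics/t2.png',np.hstack([cv2.resize(t['img'][120:260,190:330,::-1],(420,420)),c['img'][:,66:446,::-1][0:384]] if 0 else [cv2.resize(t['img'][120:248,200:328,::-1],(384,384)),c['img'][:,56:456,::-1]]))
```

```text
[0.55255589 0.02237508 0.18821501] [-2.08008514e-01 -3.13345894e+00 -2.70162046e-04] 4.45 0.43030949179285694
```

View pics/t2.png

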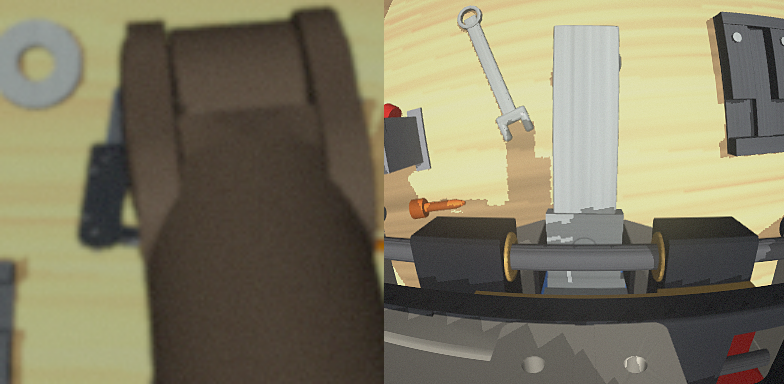

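The wrist view shows the bar held straight by the eye, with its shank running back to (586,27) in the composite. The top view is blocked by the arm.

jog_arm --rows '[[[1, 0, 0], [0, 0, 0], 0.2], [[2, 0, 0], [0, 0, 0], 0.2], [[2, 0, -1.5], [0, 0, 0], 0.2], [[2, 0, -3], [0, 0, 0], 0.2], [[2, 0, -3.6], [0, 0, 0], 0.2], [[2, 0, -4], [0, 0, 0], 0.2], [[2, 0, -4], [0, 0, 0], 0.2]]'

```text
clock: 5.42
position: [0.5732, 0.0228, 0.1486]
ee_rot: [-0.206, -3.135, -0.0]
force: [1.4, -0.5, -2.8]
width: 0.43
gripper_force: 40.0
```

jog_arm --rows '[[[0, 0, -0.1], [0, 0, 0], 0.2], [[0, 0, -0.2], [0, 0, 0], 0.2], [[0, 0, -0.3], [0, 0, 0], 0.2], [[0, 0, -0.3], [0, 0, 0], 0.2]]'

```text
clock: 5.92
position: [0.5733, 0.0229, 0.1458]
ee_rot: [0.206, 3.135, 0.0]
force: [-0.8, -1.2, -3.1]
width: 0.431
gripper_force: 40.0
```

jog_arm --rows '[[[0, 0, -0.1], [0, 0, 0], 0.2], [[0, 0, -0.1], [0, 0, 0], 0.2]]'

```text
clock: 6.18
position: [0.5734, 0.0229, 0.1449]
ee_rot: [0.206, 3.135, 0.0]
force: [0.0, -1.7, -1.7]
width: 0.425
gripper_force: 40.0
```

jog_arm --rows '[[[0, 0, -0.1], [0, 0, 0], 0.2], [[0, 0, -0.1], [0, 0, 0], 0.2]]'

```text
clock: 6.42
position: [0.5734, 0.0228, 0.1448]
ee_rot: [0.206, 3.134, 0.0]
force: [-3.7, -0.3, 8.9]
width: 0.424
gripper_force: 40.0
```

jog_arm --rows '[[[0, 0, 0.06], [0, 0, 0], 0.8], [[0, 0, 0.06], [0, 0, 0], 0.8], [[0, 0, 0.06], [0, 0, 0], 0.8], [[-2, 0.27, 0.06], [0, 0, 0], 0.8], [[-4, 0.55, 0.06], [0, 0, 0], 0.8], [[-4.8, 0.65, 0.06], [0, 0, 0], 0.8], [[-4.8, 0.65, 0.06], [0, 0, 0], 0.8]]'

```text
clock: 7.3
position: [0.5254, 0.0294, 0.1445]
ee_rot: [0.206, 3.135, 0.0]
force: [-0.5, -0.9, -0.2]
width: 0.801
gripper_force: 0.0
```

Run:
```python
from h import *
c=cam('wrist'); np.save('w3.npy',c,allow_pickle=True); s=c['s'];print(s['position'],s['ee_rot'],s['clock'],s['width'],s['force'])
b=cam('side'); cv2.imwrite('pics/t3.png',np.hstack([cv2.resize(b['img'][110:238,210:338,::-1],(384,384)),c['img'][:,56:456,::-1]]))
```

```text
[0.5253803  0.0294304  0.14449167] [2.05524437e-01 3.13453326e+00 2.43578641e-04] 7.3 0.8014870429844545 [-0.45968113 -0.91335003 -0.22377563]
```

View pics/t3.png

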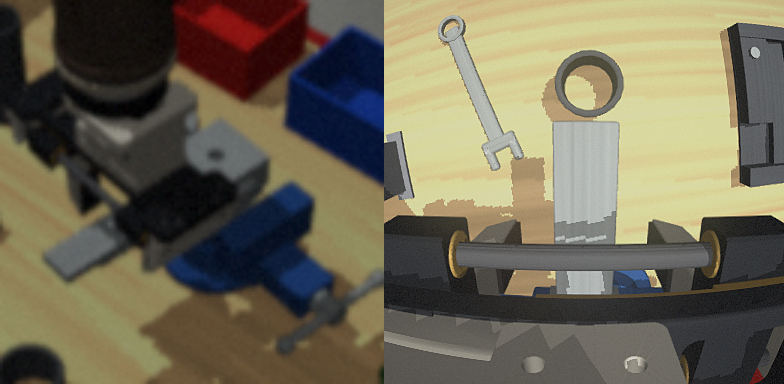

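The bar lies flat and straight on the ledge between the open fingers; its shank end is at about (586,122) in the composite. Gripping the shank.

jog_arm --rows '[[[0, 0, 0], [0, 0, 0], 0.1], [[0, 0, 0], [0, 0, 0], 0.1], [[0, 0, 0], [0, 0, 0], 0.1], [[0, 0, 0], [0, 0, 0], 0.1], [[0, 0, 0], [0, 0, 0], 0.1], [[0, 0, 0.1], [0, 0, 0], 0.1], [[0, 0, 0.15], [0, 0, 0], 0.1]]'

```text
clock: 8.28
position: [0.525, 0.0293, 0.1456]
ee_rot: [-0.206, -3.134, 0.0]
force: [-0.0, -0.2, -3.3]
width: 0.344
gripper_force: 40.0
```

jog_arm --rows '[[[0.5, -0.07, 0], [0, 0, 0], 0.1], [[1, -0.14, 0], [0, 0, 0], 0.1], [[1.5, -0.21, 0], [0, 0, 0], 0.1], [[2, -0.27, 0], [0, 0, 0], 0.1], [[2.5, -0.34, 0], [0, 0, 0], 0.1], [[2.5, -0.34, 0], [0, 0, 0], 0.1]]'

```text
clock: 9.02
position: [0.5507, 0.0258, 0.1458]
ee_rot: [0.206, 3.135, -0.0]
force: [-0.9, 0.4, -4.0]
width: 0.34
gripper_force: 40.0
```

jog_arm --rows '[[[0.5, -0.07, 0], [0, 0, 0], 0.1], [[1, -0.14, 0], [0, 0, 0], 0.1], [[1.5, -0.2, 0], [0, 0, 0], 0.1], [[1.8, -0.24, 0], [0, 0, 0], 0.1], [[1.8, -0.24, 0], [0, 0, 0], 0.1]]'

```text
clock: 9.65
position: [0.5685, 0.0235, 0.1458]
ee_rot: [0.206, 3.135, -0.0]
force: [0.8, 1.0, -3.0]
width: 0.344
gripper_force: 40.0
```

jog_arm --rows '[[[0.1, -0.013, 0], [0, 0, 0], 0.1], [[0.2, -0.027, 0], [0, 0, 0], 0.1], [[0.3, -0.04, 0], [0, 0, 0], 0.1], [[0.3, -0.04, 0], [0, 0, 0], 0.1]]'

```text
clock: 10.15
position: [0.5714, 0.0231, 0.1459]
ee_rot: [0.206, 3.135, 0.0]
force: [0.8, -0.6, -3.4]
width: 0.338
gripper_force: 40.0
```

jog_arm --rows '[[[0.1, -0.013, 0], [0, 0, 0], 0.1], [[0.2, -0.027, 0], [0, 0, 0], 0.1], [[0.2, -0.027, 0], [0, 0, 0], 0.1]]'

```text
clock: 10.52
position: [0.5734, 0.0228, 0.1458]
ee_rot: [0.206, 3.135, 0.0]
force: [-0.3, -0.3, -4.1]
width: 0.344
gripper_force: 40.0
```

jog_arm --rows '[[[0.1, -0.013, 0], [0, 0, 0], 0.1], [[0.2, -0.027, 0], [0, 0, 0], 0.1], [[0.2, -0.027, 0], [0, 0, 0], 0.1]]'

```text
clock: 10.9
position: [0.5754, 0.0226, 0.1458]
ee_rot: [0.206, 3.135, 0.0]
force: [-0.2, -0.1, -4.8]
width: 0.344
gripper_force: 40.0
```

jog_arm --rows '[[[0.1, -0.013, 0], [0, 0, 0], 0.1], [[0.15, -0.02, 0], [0, 0, 0], 0.1], [[0.15, -0.02, 0], [0, 0, 0], 0.1]]'

```text
clock: 11.28
position: [0.5755, 0.0226, 0.1454]
ee_rot: [-0.205, -3.132, -0.0]
force: [-4.8, 1.2, -0.7]
width: 0.343
gripper_force: 40.0
```

jog_arm --rows '[[[0.1, -0.013, 0], [0, 0, 0], 0.1], [[0.15, -0.02, 0], [0, 0, 0], 0.1], [[0.15, -0.02, 0], [0, 0, 0], 0.1]]'

```text
clock: 11.65
position: [0.5755, 0.0226, 0.145]
ee_rot: [-0.205, -3.129, 0.0]
force: [-10.0, 1.7, -0.8]
width: 0.341
gripper_force: 40.0
```

The bar meets the web (10 N at TCP x = 0.5755). I'll relax the push, set the bar down and let go.

jog_arm --rows '[[[-0.2, 0.027, -0.05], [0, 0, 0], 0.1], [[-0.2, 0.027, -0.12], [0, 0, 0], 0.1], [[-0.2, 0.027, -0.12], [0, 0, 0], 0.1]]'

```text
clock: 12.02
position: [0.5756, 0.0227, 0.1446]
ee_rot: [-0.206, -3.133, -0.0]
force: [-6.1, 1.3, 1.3]
width: 0.341
gripper_force: 40.0
```

jog_arm --rows '[[[0, 0, 0], [0, 0, 0], 0.8], [[0, 0, 0], [0, 0, 0], 0.8], [[0, 0, 0], [0, 0, 0], 0.8], [[-1.5, 0.2, 2], [0, 0, 0], 0.8], [[-3, 0.4, 6], [0, 0, 0], 0.8], [[-3, -4, 10], [0, 0, 10], 0.8], [[-3, -9, 10], [0, 0, 20], 0.8], [[-3, -14, 9], [0, 0, 30], 0.8]]'

```text
clock: 13.02
position: [0.5474, -0.119, 0.2362]
ee_rot: [-0.622, 3.076, -0.002]
force: [1.2, 0.0, -0.7]
width: 0.802
gripper_force: 0.0
```

jog_arm --rows '[[[-1, -1, 0], [0, 0, -10.5], 0.8], [[-2, -2, 0], [0, 0, -21], 0.8], [[-3, -3, 0], [0, 0, -31.5], 0.8], [[-4, -4, 0], [0, 0, -42], 0.8], [[-5, -5, 0], [0, 0, -52.5], 0.8], [[-6, -6.5, 0], [0, 0, -63], 0.8], [[-7, -8, 0], [0, 0, -73.5], 0.8], [[-7.4, -9.5, 0], [0, 0, -84], 0.8]]'

```text
clock: 14.02
position: [0.472, -0.2132, 0.2349]
ee_rot: [1.615, 2.694, 0.0]
force: [0.0, 0.4, 1.0]
width: 0.8
gripper_force: 0.0
```

jog_arm --rows '[[[0, 0, -1], [0, 0, -10], 0.8], [[0, 0, -3], [0, 0, -20], 0.8], [[0, 0, -4.6], [0, 0, -29], 0.7], [[0, 0, -4.6], [0, 0, -29], 0.7], [[0, 0, -4.6], [0, 0, -29], 0.7]]'

```text
clock: 14.65
position: [0.4727, -0.2127, 0.1893]
ee_rot: [2.227, 2.215, 0.001]
force: [-0.0, -0.2, 0.4]
width: 0.702
gripper_force: 0.0
```

Run:
```python
from h import *
c=cam('wrist'); np.save('w4.npy',c,allow_pickle=True); s=c['s'];print(s['position'],s['ee_rot'],s['clock'],s['width'],s['force'],s['joints'])
t=cam('top'); np.save('top4.npy',t,allow_pickle=True)
cv2.imwrite('pics/t4.png',np.hstack([cv2.resize(t['img'][140:220,235:315,::-1],(288,288)) if 0 else cv2.copyMakeBorder(cv2.resize(t['img'][140:230,235:305,::-1],(280,360)),0,24,0,0,0),c['img'][:,:,::-1]]))
```

```text
[ 0.47274409 -0.2127129   0.18930299] [2.22676332e+00 2.21481841e+00 5.19022853e-04] 14.65 0.7021376763872663 [-0.0343485  -0.17800471  0.4271897 ] [-0.05943258  0.3126935   0.48758037  1.91093923 -0.17695065  0.95887894
  0.50470731]
```

View pics/t4.png

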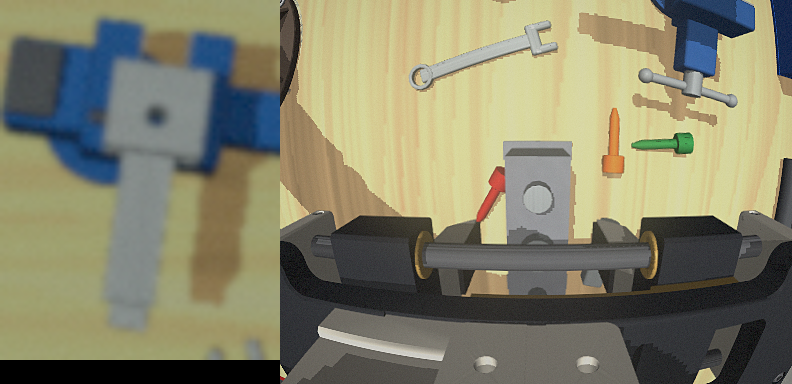

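The wrist view shows the wanted pin's head at (258,199), with its large neighbour half hidden below it. The top view shows the bar in the fork with its hole at the bore.

Run:
```python
from h import *
from m import dark
c=np.load('w4.npy',allow_pickle=True).item();t=np.load('top4.npy',allow_pickle=True).item()
b=np.load('side0.npy',allow_pickle=True).item();a=np.load('top0.npy',allow_pickle=True).item()
g=cv2.cvtColor(c['img'],cv2.COLOR_RGB2GRAY)[175:225,235:285]
ci=cv2.HoughCircles(cv2.GaussianBlur(g,(3,3),0),cv2.HOUGH_GRADIENT,1,50,param1=80,param2=12,minRadius=9,maxRadius=22); print(ci)
u,v=ci[0,0,:2]+[235,175]; r=ci[0,0,2]
print(u,v,plane(c,u,v,.101),'dia',np.linalg.norm(plane(c,u-r,v,.101)-plane(c,u+r,v,.101)))
print(cross(ray(c,u,v),ray(a,360.1,231.9)),cross(ray(c,u,v),ray(b,315.8,271.95)))
f=dark(t,274,169);print(f,plane(t,*f,.173),'before',plane(a,*dark(a,274,169),.173))
```

```text
[[[22.5 21.5 16.1]]]
257.5 196.5 [ 0.47515456 -0.21189706  0.101     ] dia 0.027573657015332265
(array([ 0.47527074, -0.22027005,  0.07036699]), np.float64(0.00031174166348569524)) (array([ 0.47528493, -0.21353712,  0.09526727]), np.float64(0.00028793001435685554))
(np.float64(273.603488372093), np.float64(168.55697674418604)) [0.62429845 0.01455746 0.173     ] before [0.62381082 0.01470302 0.173     ]
```

jog_arm --rows '[[[0.2, 0, -4], [0, 0, 0], 0.7], [[0.2, 0, -8], [0, 0, 0], 0.7], [[0.2, 0, -10], [0, 0, 0], 0.7], [[0.2, 0, -10.4], [0, 0, 0], 0.7], [[0.2, 0, -10.4], [0, 0, 0], 0.7]]'

```text
clock: 15.38
position: [0.4748, -0.2128, 0.0854]
ee_rot: [2.23, 2.211, 0.001]
force: [-0.1, -0.9, -0.1]
width: 0.699
gripper_force: 0.0
```

jog_arm --rows '[[[0, 0, 0], [0, 0, 0], 0.1], [[0, 0, 0], [0, 0, 0], 0.1], [[0, 0, 0], [0, 0, 0], 0.1], [[0, 0, 0], [0, 0, 0], 0.1], [[0, 0, 0], [0, 0, 0], 0.1], [[0, 0, 0], [0, 0, 0], 0.1]]' --newtons 50

```text
clock: 16.12
position: [0.4743, -0.2125, 0.0847]
ee_rot: [2.231, 2.211, 0.0]
force: [-1.4, 0.0, 3.0]
width: 0.271
gripper_force: 50.0
```

jog_arm --rows '[[[0, 0, 1], [0, 0, 0], 0.1], [[0, 0, 5], [0, 0, 0], 0.1], [[0, 0, 10], [0, 0, 0], 0.1], [[0, 0, 14], [0, 0, 0], 0.1], [[1, 1, 17], [0, 0, 0], 0.1], [[4, 5, 17], [0, 0, 0], 0.1], [[7, 10, 17], [0, 0, 0], 0.1], [[10, 15, 17], [0, 0, 0], 0.1]]'

```text
clock: 17.12
position: [0.5748, -0.0613, 0.2553]
ee_rot: [2.232, 2.21, 0.001]
force: [0.9, -0.9, -0.4]
width: 0.27
gripper_force: 50.0
```

jog_arm --rows '[[[2.5, 4, 0], [0, 0, 0], 0.1], [[4, 7, 0], [0, 0, 0], 0.1], [[5, 7.7, 0], [0, 0, 0], 0.1], [[5, 7.7, 0], [0, 0, 0], 0.1], [[5, 7.7, 0], [0, 0, 0], 0.1]]'

```text
clock: 17.75
position: [0.6237, 0.0124, 0.2549]
ee_rot: [2.234, 2.208, -0.001]
force: [-0.5, 0.8, -1.1]
width: 0.267
gripper_force: 50.0
```

Run:
```python
from h import *
c=cam('wrist'); np.save('w5.npy',c,allow_pickle=True); s=c['s'];print(s['position'],s['ee_rot'],s['clock'],s['width'],s['force'])
b=cam('side'); np.save('side5.npy',b,allow_pickle=True)
cv2.imwrite('pics/t5.png',np.hstack([cv2.resize(b['img'][80:208,210:338,::-1],(384,384)),c['img'][:,56:456,::-1]]))
```

```text
[0.62373363 0.01236055 0.25487706] [ 2.23377785e+00  2.20832199e+00 -1.20551740e-03] 17.75 0.26658283012647727 [-0.47050005  0.79575486 -1.06088222]
```

View pics/t5.png

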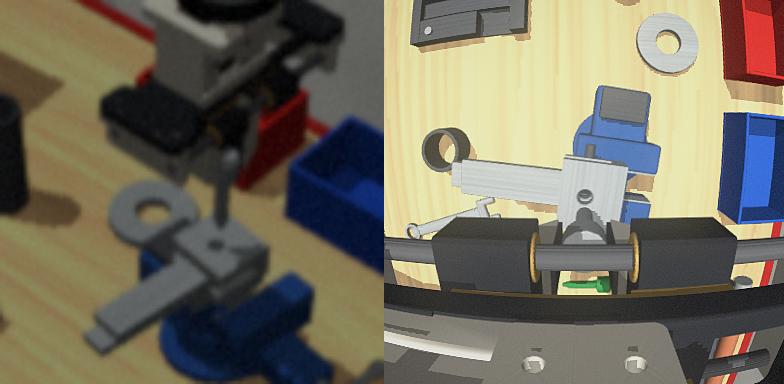

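The side view shows the held pin hanging vertical, tip at about (284,154) in full-image pixels, just above the bore at about (281.7,161). The wrist view shows the bore at (257,196).

Run:
```python
from h import *
from m import dark
c=np.load('w5.npy',allow_pickle=True).item();b=np.load('side5.npy',allow_pickle=True).item()
f=dark(b,282,161,4); print('side bore',f,plane(b,*f,.173))
print('side tip',plane(b,284,153.5,.196), 'shaft z.215',plane(b,285,146,.215))
w=dark(c,257,195,7); print('wrist bore',w,plane(c,*w,.173))
im=np.hstack([cv2.resize(b['img'][125:175,260:310,::-1],(400,400)),cv2.resize(c['img'][170:230,228:288,::-1],(400,400))])
cv2.imwrite('pics/t5b.png',cv2.convertScaleAbs(im,alpha=1.4))
```

```text
side bore (np.float64(281.5364238410596), np.float64(161.31346578366447)) [0.62435539 0.01451057 0.173     ]
side tip [0.63073244 0.01304925 0.196     ] shaft z.215 [0.63661081 0.01572249 0.215     ]
wrist bore (np.float64(256.09688289806235), np.float64(193.93260320134794)) [0.62489836 0.01707447 0.173     ]
```

View pics/t5b.png

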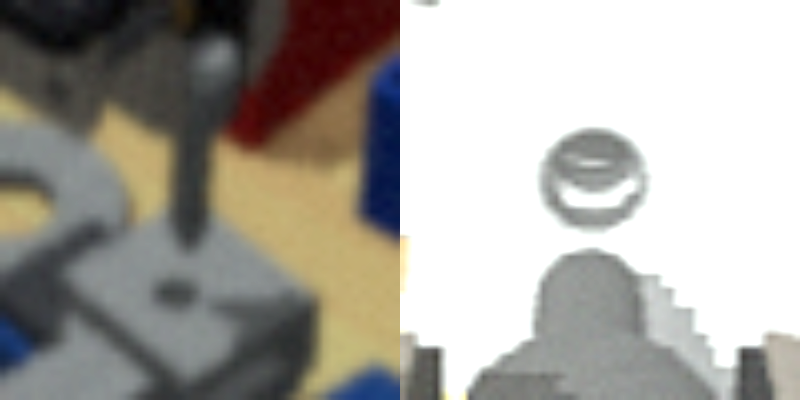

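Run:
```python
from h import *
c=np.load('w5.npy',allow_pickle=True).item();b=np.load('side5.npy',allow_pickle=True).item()
print('tip',plane(b,283.6,155.4,.195),'bore side',plane(b,281.8,161.5,.173),'bore wrist',plane(c,257.1,196.7,.173))
print('shaft mid in wrist z.19', plane(c,256.5,208,.195))
```

```text
tip [0.62595394 0.01023027 0.195     ] bore side [0.62429964 0.01362175 0.173     ] bore wrist [0.62570813 0.01468331 0.173     ]
shaft mid in wrist z.19 [0.62514948 0.01166457 0.195     ]
```

jog_arm --rows '[[[0, 0.28, 0], [0, 0, 0], 0.1], [[0, 0.28, -0.8], [0, 0, 0], 0.1], [[0, 0.28, -1.6], [0, 0, 0], 0.1], [[0, 0.28, -2.2], [0, 0, 0], 0.1], [[0, 0.28, -2.8], [0, 0, 0], 0.1], [[0, 0.28, -2.8], [0, 0, 0], 0.1]]'

```text
clock: 18.6
position: [0.624, 0.0173, 0.226]
ee_rot: [-2.231, -2.211, 0.001]
force: [0.1, 0.8, -1.8]
width: 0.272
gripper_force: 50.0
```

jog_arm --rows '[[[0, 0, -0.3], [0, 0, 0], 0.1], [[0, 0, -0.6], [0, 0, 0], 0.1], [[0, 0, -0.9], [0, 0, 0], 0.1], [[0, 0, -0.9], [0, 0, 0], 0.1]]'

```text
clock: 19.1
position: [0.6242, 0.0172, 0.2174]
ee_rot: [-2.232, -2.211, 0.0]
force: [0.2, -0.5, -1.2]
width: 0.266
gripper_force: 50.0
```

jog_arm --rows '[[[0, 0, -0.4], [0, 0, 0], 0.1], [[0, 0, -0.8], [0, 0, 0], 0.1], [[0, 0, -1.1], [0, 0, 0], 0.1], [[0, 0, -1.1], [0, 0, 0], 0.1]]'

```text
clock: 19.6
position: [0.6244, 0.0172, 0.2065]
ee_rot: [2.231, 2.211, 0.0]
force: [1.0, -1.1, -0.5]
width: 0.268
gripper_force: 50.0
```

jog_arm --rows '[[[0, 0, -0.3], [0, 0, 0], 0.1], [[0, 0, -0.6], [0, 0, 0], 0.1], [[0, 0, -0.9], [0, 0, 0], 0.1], [[0, 0, -0.9], [0, 0, 0], 0.1]]'

```text
clock: 20.1
position: [0.6244, 0.0174, 0.1975]
ee_rot: [2.231, 2.211, 0.0]
force: [0.5, -0.7, 1.4]
width: 0.27
gripper_force: 50.0
```

jog_arm --rows '[[[0, 0, -0.3], [0, 0, 0], 0.1], [[0, 0, -0.6], [0, 0, 0], 0.1], [[0, 0, -0.9], [0, 0, 0], 0.1], [[0, 0, -0.9], [0, 0, 0], 0.1]]'

```text
clock: 20.6
position: [0.6244, 0.0174, 0.1885]
ee_rot: [2.231, 2.211, 0.0]
force: [2.1, -1.0, 0.4]
width: 0.266
gripper_force: 50.0
```

jog_arm --rows '[[[0, 0, -0.3], [0, 0, 0], 0.1], [[0, 0, -0.6], [0, 0, 0], 0.1], [[0, 0, -0.9], [0, 0, 0], 0.1], [[0, 0, -0.9], [0, 0, 0], 0.1]]'

```text
clock: 21.1
position: [0.6244, 0.0173, 0.1794]
ee_rot: [2.231, 2.211, 0.0]
force: [1.3, -2.5, -1.1]
width: 0.269
gripper_force: 50.0
```

jog_arm --rows '[[[0, 0, -0.1], [0, 0, 0], 0.1], [[0, 0, -0.2], [0, 0, 0], 0.1], [[0, 0, -0.3], [0, 0, 0], 0.1], [[0, 0, -0.3], [0, 0, 0], 0.1]]'

```text
clock: 21.6
position: [0.6245, 0.0171, 0.1771]
ee_rot: [2.231, 2.211, 0.001]
force: [-0.1, -1.4, 5.1]
width: 0.269
gripper_force: 50.0
```

jog_arm --rows '[[[0, 0, -0.1], [0, 0, 0], 0.1], [[0, 0, -0.1], [0, 0, 0], 0.1], [[0, 0, 0], [0, 0, 0], 0.1], [[0, 0, 0], [0, 0, 0], 0.7], [[0, 0, 0], [0, 0, 0], 0.7], [[0, 0, 0], [0, 0, 0], 0.7], [[0, 0, 3], [0, 0, 0], 0.7], [[0, 0, 7], [0, 0, 0], 0.7]]'

```text
clock: 22.6
position: [0.6234, 0.0175, 0.2462]
ee_rot: [-2.23, -2.21, 0.003]
force: [0.8, 0.0, 0.5]
width: 0.691
gripper_force: 0.0
```

jog_arm --rows '[[[-4, -5, 1], [0, 0, 0], 0.7], [[-8, -10, 2], [0, 0, 0], 0.7], [[-12, -15, 2], [0, 0, 0], 0.7], [[-15, -20, 2], [0, 0, 0], 0.7], [[-15, -20, 2], [0, 0, 0], 0.7], [[-15, -20, 2], [0, 0, 0], 0.7]]'

```text
clock: 23.35
position: [0.4744, -0.1824, 0.2667]
ee_rot: [-2.232, -2.211, -0.001]
force: [-0.1, 0.8, 0.2]
width: 0.697
gripper_force: 0.0
```

Run:
```python
from h import *
from m2 import cloud
t=cam('top');b=cam('side');print(b['s']['clock'],b['s']['force'],b['s']['position'])
for d,roi in((t,(255,145,40,40)),(b,(265,135,40,50))):
    P,U,V=cloud(d,roi); m=P[...,2]>.184; Q=P[m]; k=(P[...,2]>.165)&(P[...,2]<.179)
    print(m.sum(),np.median(Q[:,2]),plane(d,U[m].mean(),V[m].mean(),.193),'plate',np.median(P[k][:,2]))
cv2.imwrite('pics/t6.png',np.hstack([cv2.resize(t['img'][140:230,235:305,::-1],(299,384)),cv2.resize(b['img'][110:238,210:338,::-1],(384,384))]))
```

```text
23.4 [ 0.19663843  0.21682087 -0.24278686] [ 0.47490874 -0.18165519  0.26652266]
96 0.19266516242217285 [0.62296839 0.01543557 0.193     ] plate 0.17217776359376835
866 0.4326985361774792 [ 0.62968369 -0.02114844  0.193     ] plate 0.17322366720572552
```

View pics/t6.png

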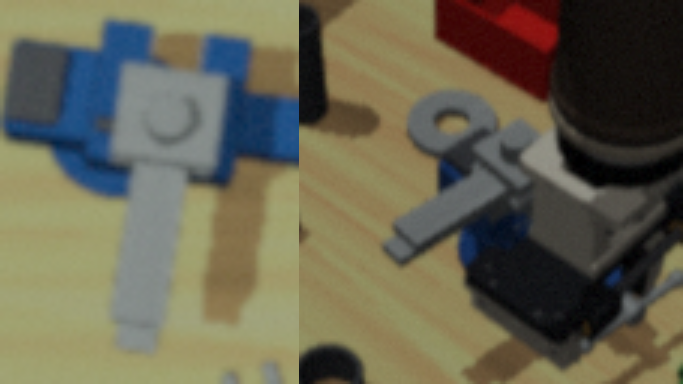

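The head's top is 20.5 mm above the plate, so the 20 mm head sits flush, centred on the bore in the top view. Nothing touches the robot.

```bash
python3 -c "
from cell import arm
print(arm.sign_off())"
```

```text
the job is handed in; nothing more can be done
None
```

The eye bar is home in the fork, and the middle-sized pin is pushed through with its head flush on the fork (top camera depth: head top 20.5 mm above the plate, for a 20 mm head). I handed the job in at about 23 s; no verdict came back.

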